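# Make up the whites kit and the coloureds kit in the guest laundry

## Task

Make up the two wash kits from the stock standing on the folding table. The whites kit goes in the long tray: the soap powder carton and the bleach bottle in its two wide compartments, one in each, and the stain-remover stick in the narrow one; the coloureds kit goes in the short tray: the tub of pods in one compartment and the softener jug in the other. Set each thing down upright on the tray's floor without dropping it, and leave the big refill jug, the mug and the lint brush where they are.

Things in the scene. Friction and masses are not known exactly. Their poses are not given: they have to be found in the camera images.
- long_tray: The longer grey plastic tray, loose, 0.6 kg, for the whites kit: 90 mm (its x) by 230 mm (its y), 36 mm high, walls 4 mm, floor 4 mm thick, open on top. Three compartments in a row along y: two wide ones, each 82 x 82 mm inside, centred at y = +70 mm and y = -16 mm, and a narrow one, 82 mm (x) by 50 mm (y), centred at y = -86 mm. Origin at the centre of its underside.
- short_tray: The shorter grey plastic tray, loose, 0.5 kg, for the coloureds kit: 90 mm (its x) by 176 mm (its y), 36 mm high, walls 4 mm, floor 4 mm thick, open on top. Two compartments, each 82 x 82 mm inside, centred at y = +43 mm and y = -43 mm. Origin at the centre of its underside.
- powder_carton: Soap powder carton: an upright plain cardboard box with a pale paper band, 62 mm (its x) by 38 mm (its y) by 86 mm high, about 0.2 kg; it can be gripped across the 38 mm. Origin at the centre of its underside, z up along its height.
- bleach_bottle: Bleach bottle: round white plastic bottle with a paper label, straight body 52 mm across up to 66 mm, then a shoulder, narrow neck and grey screw cap 27 mm across; 94 mm high in all, about 0.2 kg. Origin at the centre of its underside, z up along its height.
- stain_stick: Stain-remover stick: a slim round twist-up stick, 34 mm across and 80 mm high, grey below 52 mm and a white rounded cap (33 mm across) above, about 0.07 kg. Origin at the centre of its underside, z up along its height.
- pod_tub: Tub of detergent pods: a squat round tub of cloudy clear plastic, 60 mm across up to 50 mm, with a white screw lid 62 mm across from 50 to 75 mm, which is its flat top, with a grey disc in the middle; about 0.15 kg. The lid is on firmly and the tub can be lifted by it. Origin at the centre of its underside, z up along its height.
- softener_jug: Fabric softener jug: a small flat-sided white plastic jug, body 64 mm (its x) by 38 mm (its y) up to 66 mm high, above it a neck with a grey cap (at x = +14 mm) and a loop handle (towards -x), 91 mm high in all, about 0.2 kg; it can be gripped across the 38 mm of the body. Origin at the centre of its underside, z up along its height.
- refill_jug: Bystander: the big white refill jug of detergent with a handle, 85 mm (x) by 150 mm (y) by about 223 mm high, 1.6 kg. Leave it where it is. Origin at the centre of its underside.
- mug: Bystander: a white coffee mug with a handle, 80 mm across, 92 mm high. Leave it where it is. Origin at the centre of its underside.
- lint_brush: Bystander: a wooden lint brush lying flat, about 240 mm long (its y, paddle towards +y, handle towards -y), 40 mm wide and about 23 mm high. Leave it where it is. Origin on its underside, about 10 mm from the middle of its length.
There are look-alikes about, which are no part of the job. Leave any brown look-alike of the long_tray alone. Several things look just like the powder_carton: the one meant starts farthest to the robot's right.

How it is judged (in metres and radians):
At the end, for the whole second after the job is handed in: Carton and bleach bottle in the long tray's wide compartments, one in each; stick in its narrow one; pod tub and softener jug in the short tray's compartments, one in each. Centres inside, undersides below 10 mm over the tray's underside, upright within 0.12 rad, at rest; trays flat and still ((((x of powder_carton in the frame of long_tray between -0.041 and 0.041 m and y of powder_carton in the frame of long_tray between 0.029 and 0.111 m) and (x of bleach_bottle in the frame of long_tray between -0.041 and 0.041 m and y of bleach_bottle in the frame of long_tray between -0.057 and 0.025 m)) or ((x of powder_carton in the frame of long_tray between -0.041 and 0.041 m and y of powder_carton in the frame of long_tray between -0.057 and 0.025 m) and (x of bleach_bottle in the frame of long_tray between -0.041 and 0.041 m and y of bleach_bottle in the frame of long_tray between 0.029 and 0.111 m))) and x of stain_stick in the frame of long_tray between -0.041 and 0.041 m and y of stain_stick in the frame of long_tray between -0.111 and -0.061 m and (((x of pod_tub in the frame of short_tray between -0.041 and 0.041 m and y of pod_tub in the frame of short_tray between 0.002 and 0.084 m) and (x of softener_jug in the frame of short_tray between -0.041 and 0.041 m and y of softener_jug in the frame of short_tray between -0.084 and -0.002 m)) or ((x of pod_tub in the frame of short_tray between -0.041 and 0.041 m and y of pod_tub in the frame of short_tray between -0.084 and -0.002 m) and (x of softener_jug in the frame of short_tray between -0.041 and 0.041 m and y of softener_jug in the frame of short_tray between 0.002 and 0.084 m))) and z of powder_carton in the frame of long_tray between -0.002 and 0.01 m and angle between each of powder_carton, bleach_bottle, stain_stick, pod_tub, softener_jug's own z axis and vertical below 0.12 rad and linear speed of each of powder_carton, bleach_bottle, stain_stick, pod_tub, softener_jug, long_tray, short_tray below 0.02 m/s and z of bleach_bottle in the frame of long_tray between -0.002 and 0.01 m and z of stain_stick in the frame of long_tray between -0.002 and 0.01 m and z of pod_tub in the frame of short_tray between -0.002 and 0.01 m and z of softener_jug in the frame of short_tray between -0.002 and 0.01 m and angle between each of long_tray, short_tray's own z axis and vertical below 0.05 rad and height (world z) of each of long_tray, short_tray below 0.006 m); the robot touches nothing.
It fails at once if the big refill jug is moved more than 30 mm (distance of refill_jug from where it was at the start of the episode above 0.03 m).
It fails at once if the mug is moved more than 30 mm (distance of mug from where it was at the start of the episode above 0.03 m).
It fails at once if the lint brush is moved more than 30 mm (distance of lint_brush from where it was at the start of the episode above 0.03 m).
It fails at once if one of the five stock things is dropped or flung (faster than 0.7 m/s with the fingers not on it, as after a fall of 25 mm) ((linear speed of powder_carton above 0.7 m/s and contact force between the fingers and powder_carton below 0.2 N) or (linear speed of bleach_bottle above 0.7 m/s and contact force between the fingers and bleach_bottle below 0.2 N) or (linear speed of stain_stick above 0.7 m/s and contact force between the fingers and stain_stick below 0.2 N) or (linear speed of pod_tub above 0.7 m/s and contact force between the fingers and pod_tub below 0.2 N) or (linear speed of softener_jug above 0.7 m/s and contact force between the fingers and softener_jug below 0.2 N)).
It also fails if it takes over 120 s, if anything falls off the work surface, if the arm or the gripper's body presses on something with over 40 N, if the wrist force passes 120 N, or if a joint passes its speed limit or range.

## Robot

A 7-joint arm with a two-finger parallel gripper is mounted at the origin on the work surface. World frame = base frame: x ahead of the robot, y to its left, z up, the work surface at z = 0. Lengths are in mm, angles in rad, forces in N, time in s.
With the tool pointing down it reaches from about 400 to 875 mm from the base axis. Payload 4.4 kg.
Tool frame: the origin (TCP) lies midway between the tips of the shut fingers; the grasp point (between the pads) lies grasp_offset behind it (grasp_offset is the distance from the TCP to the grasp point, in mm); z points along the fingers, y is the line along which they close (so a half turn about z gives the same grasp; the last joint's range is limited). The gripper opens to 85 mm and grips with 20 to 120 N. Pads are 22 mm wide; open, the fingers measure 114 mm over their backs; the gripper's body (76 mm by 85 mm) begins 54 mm behind the grasp point. The pads swing forward as they close: fully open they stand 13 mm farther back than shut.
Start: joints at [-1.293, 0.628, 0.038, 1.517, -0.027, 0.996, -0.02], TCP at [219.07, 611.985, 231.313] pointing down, gripper open.
Joint ranges: [-3.06, 3.06], [-0.37, 2.12], [-1.25, 1.32], [0.18, 2.47], [-1.1, 4.24], [0.23, 1.98], [-2.94, 2.94]. Speed limits (rad/s): [2.57, 2.57, 3.14, 3.14, 3.14, 3.14, 3.14].

## Interface

Orientations are given as [roll, pitch, yaw] about the fixed x, y, z axes, in that order (R = Rz(yaw) Ry(pitch) Rx(roll)).
In Python, from cell import * gives the robot as it stands. The module is installed in compiled form; this text tells all that it offers.
- The arm moves only by the shell command python3 -m jog 'ROWS'. ROWS is a JSON object of lists of equal length, an entry for each row: "angular": the turn, a rotation vector about the tool's x, y, z in degrees, a list of three; "travel": the shift along the tool's x, y, z in cm, a list of three; "fingers": the closure, from 0 (fully open) to 1 (shut). In form: {"angular": [[rx, ry, rz], ...], "travel": [[tx, ty, tz], ...], "fingers": [fingers, ...]}. A call has 1 to 5 rows; each row is the pose to reach, as a shift and turn from the pose commanded when the call began, along the tool's axes at that moment; what a row does not reach only later rows make up. A row lasts 1/8 s, in which the tool goes at most 62.5 mm and 10.7 degrees, less where a joint would pass 70% of its speed; a pose out of reach is approached as far as the arm can. A call with a gripper value outside its range is refused whole. The fingers move at their own pace and stop on an object; the grip force is fixed at half the most. Time passes only in rows, so rows that repeat a pose let the fingers close. It gives the time, the measured TCP pose, the force and the opening at its end, in the units of the state.
- read_state(): the state, without advancing time (a new reading comes with each control period).
- get_image(name): name is "side" or "top" or "wrist"; returns the picture (420x560x3 uint8, red, green, blue); there is no depth.
- camera_model(name): a dict with "mtx" (3x3 intrinsics, pixels), "T" (4x4, takes a point from camera to world coordinates). Camera axes: x right, y down, z forward; pixel columns grow to the right and rows downward; lengths in mm; the calibration is good to about 2 mm. A picture is of the moment at which its call begins: read the wrist's pose just before it. camera_model takes no time and is no camera call; for the wrist camera it gives the pose at the moment of the call.
- finish_job(): hands the job in, once; it reports no verdict.
The state is a dict: "clock": time; "qpos": joint angles; "qd": joint speeds; "tau": joint torques, N m; "eef_pos": TCP position; "tool_rot": TCP orientation; "force": force on the tool from outside, world axes, zero at the start; "torque": the same for the moment, N m; "width": finger opening in mm.
Only numpy, scipy, OpenCV 4.12 (cv2) and the standard library are available. Lean on these libraries where they do the work, as an engineer would, in place of code of your own. Each camera call takes 0.05 s, during which the arm holds its last target. There are 200 camera calls.

## Working session

There is one attempt and no reset: what is moved stays moved. The work goes in short steps, Python scripts to look and compute and a shell command to move; the robot and the scene stay as the last step left them, time stands still between calls to the robot, and variables do not carry over. Pictures are saved under pics/ and viewed, on a budget of 14 in all, crops included, one or two more only if the job needs it, and the job is handed in when it is done.

```bash
mkdir -p pics
python3 - <<'E'
from cell import *
import cv2
for n in("top","side"):
    cv2.imwrite(f"pics/{n}0.png",cv2.resize(get_image(n)[:,:,::-1],(784,588),interpolation=cv2.INTER_CUBIC))
    m=camera_model(n);print(n,m["mtx"].tolist(),m["T"].round(3).tolist())
s=read_state();print({k:s[k] for k in("clock","eef_pos","tool_rot","force","width")}); 
print([k for k in globals() if not k.startswith('__')])
E
```

```text
top [[434.04122123119635, 0.0, 280.77761926276344], [0.0, 434.04122123119635, 207.547787968845], [0.0, 0.0, 1.0]] [[0.002, -0.992, 0.123, 334.959], [-1.0, -0.003, -0.014, 17.485], [0.014, -0.123, -0.992, 1489.674], [0.0, 0.0, 0.0, 1.0]]
side [[432.4443764988229, 0.0, 280.67495806039943], [0.0, 432.4443764988229, 217.54044151031025], [0.0, 0.0, 1.0]] [[-0.995, -0.062, 0.084, 378.339], [-0.104, 0.627, -0.772, 1094.855], [-0.005, -0.777, -0.63, 949.922], [0.0, 0.0, 0.0, 1.0]]
{'clock': 0.1, 'eef_pos': array([218.86481871, 611.45506434, 230.51219669]), 'tool_rot': array([-3.13992930e+00,  1.21553297e-05,  2.79780885e+00]), 'force': array([0.58226635, 0.12999198, 0.54301692]), 'width': 85.22494597668673}
['get_image', 'camera_model', 'finish_job', 'read_state', 'MotionError', 'grasp_offset', 'cv2', 'n', 'm', 's']
```

View pics/top0.png

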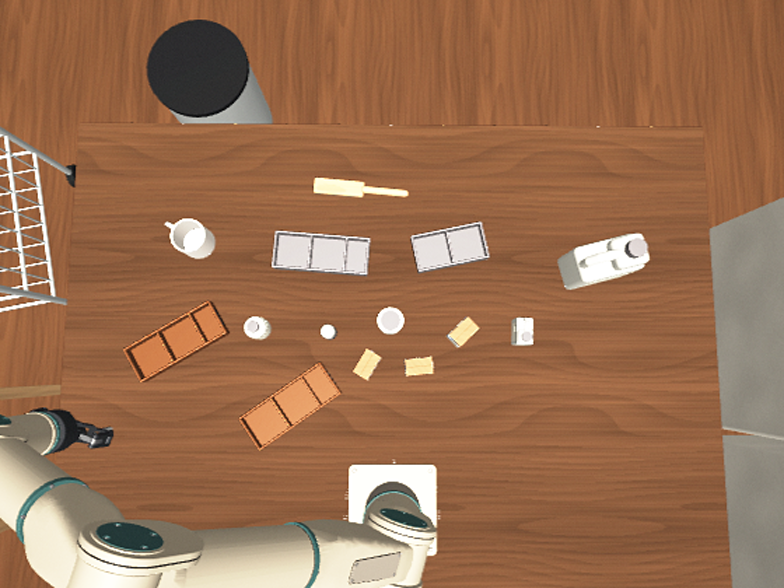

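View pics/side0.png

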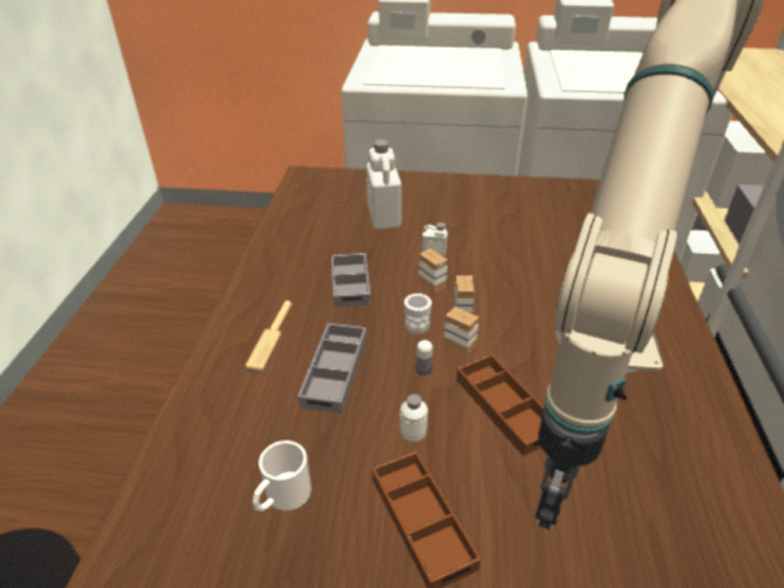

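```bash
cat > h.py <<'E'
from cell import *
import numpy as np, cv2
from scipy.spatial.transform import Rotation as R
def px2w(m,u,v,z):
    K,T=m["mtx"],m["T"]; d=T[:3,:3]@np.linalg.solve(K,[u,v,1.]); o=T[:3,3]
    return (o+d*(z-o[2])/d[2])[:2]
def w2px(m,p):
    T=m["T"];c=T[:3,:3].T@(np.array(p,float)-T[:3,3]);q=m["mtx"]@c;return q[:2]/q[2]
def go(x,y,z,yaw):
    """travel (cm), angular (deg) from present commanded~measured pose to TCP x,y,z pointing down with closing line (tool y) at yaw deg (mod 180)"""
    s=read_state();Rc=R.from_euler('xyz',s["tool_rot"])
    best=None
    for k in(0,180):
        Rt=R.from_euler('xyz',[180,0,yaw-90+k],degrees=True)  # tool y = -y' -> dir yaw
        rv=(Rc.inv()*Rt).as_rotvec(degrees=True)
        if best is None or np.linalg.norm(rv)<np.linalg.norm(best):best=rv
    d=Rc.inv().apply(np.array([x,y,z])-s["eef_pos"])/10
    print("travel",d.round(2),"angular",best.round(1),"other", (np.linalg.norm(best)-180).round(1))
def st():
    s=read_state();print("t",round(s["clock"],2),"p",s["eef_pos"].round(1),"rot",np.degrees(s["tool_rot"]).round(1),"F",s["force"].round(1),"w",round(s["width"],1),"q",s["qpos"].round(2))
E
python3 - <<'E'
from h import *
m=camera_model("top");w=camera_model("wrist");print(grasp_offset);st()
f=lambda u,v,z:px2w(m,u/1.4,v/1.4,z).round(0)
print("long",[f(u,v,36) for u,v in((275,231),(370,239),(366,275),(271,267))])
print("short",[f(u,v,36) for u,v in((411,241),(483,222),(489,253),(417,272))])
print("carton",f(463,331,86),[f(u,v,86) for u,v in((466,317),(479,326),(463,346),(449,337))])
print("bleach",f(256,324,94),"stick",f(328,330,80),"tub",f(390,319,75),"jugcap",f(527,337,91),[f(u,v,66) for u,v in((513,318),(533,318),(533,346),(513,346))])
print("mug",f(187,238,92),"refill",f(636,247,200),f(570,275,180)); print(w)
T=w["T"];s=read_state();Tt=np.eye(4);Tt[:3,:3]=R.from_euler('xyz',s["tool_rot"]).as_matrix();Tt[:3,3]=s["eef_pos"];print((np.linalg.inv(Tt)@T).round(2))
E
```

```text
18.700000000000003
t 0.1 p [218.9 611.5 230.5] rot [-179.9    0.   160.3] F [0.6 0.1 0.5] w 85.2 q [-1.29  0.63  0.04  1.52 -0.03  1.   -0.02]
long [array([661., 285.]), array([642.,  53.]), array([553.,  63.]), array([572., 292.])]
short [array([637., -46.]), array([ 686., -223.]), array([ 608., -236.]), array([561., -61.])]
carton [ 416. -164.] [array([ 448., -172.]), array([ 427., -201.]), array([ 381., -164.]), array([ 402., -132.])]
bleach [430. 312.] stick [417. 148.] tub [444.   5.] jugcap [ 402. -311.] [array([ 448., -285.]), array([ 448., -332.]), array([ 382., -331.]), array([ 382., -284.])]
mug [630. 479.] refill [ 592. -528.] [ 533. -388.]
{'mtx': array([[318.3697826 ,   0.        , 276.68640633],
       [  0.        , 318.3697826 , 209.75855354],
       [  0.        ,   0.        ,   1.        ]]), 'T': array([[ 3.37127929e-01,  9.00231518e-01,  2.75550310e-01,
         1.49150011e+02],
       [ 9.41457135e-01, -3.21806115e-01, -1.00495211e-01,
         6.37607324e+02],
       [-1.79518174e-03,  2.93298548e-01, -9.56019215e-01,
         3.72210712e+02],
       [ 0.00000000e+00,  0.00000000e+00,  0.00000000e+00,
         1.00000000e+00]])}
[[  -0.     -0.96   -0.29   74.45]
 [   1.     -0.     -0.      0.89]
 [   0.     -0.29    0.96 -141.7 ]
 [   0.      0.      0.      1.  ]]
```

Run:
```python
from h import *
go(430,312,200,-4.7)
```

```text
travel [-29.97 -21.07   3.09] angular [-0.1  0.1 75. ] other -105.0
```

```bash
python3 -m jog '{"angular":[[0,0,75],[0,0,75],[0,0,75],[0,0,75],[0,0,75]],"travel":[[-30,-21.1,3],[-30,-21.1,3],[-30,-21.1,3],[-30,-21.1,3],[-30,-21.1,3]],"fingers":[0,0,0,0,0]}'
python3 - <<'E'
from h import *
st();go(430,312,200,-4.7)
E
```

```text
clock: 0.72
eef_pos: [399.3, 355.7, 205.6]
tool_rot: [3.142, 0.0, 1.854]
force: [0.2, 0.9, 0.0]
width: 85.4
t 0.72 p [399.3 355.7 205.6] rot [180.    0.  106.2] F [0.2 0.9 0. ] w 85.4 q [-0.98  0.51  0.29  1.87 -0.2   0.78 -0.29]
travel [-5.05  1.72  0.56] angular [ 0.   0.  20.9] other -159.1
```

```bash
python3 -m jog '{"angular":[[0,0,20],[0,0,20],[0,0,20],[0,0,20]],"travel":[[-5,1.7,0.5],[-5,1.7,0.5],[-5,1.7,0.5],[-5,1.7,0.5]],"fingers":[0,0,0,0]}'
python3 - <<'E'
from h import *
import json
st();go(430,312,200,-4.7)
m=camera_model("wrist");im=get_image("wrist")
cv2.imwrite("pics/w1.png",cv2.resize(im[:,:,::-1],(784,588)));np.savez("w1.npz",mtx=m["mtx"],T=m["T"])
E
```

```text
clock: 1.23
eef_pos: [428.4, 315.2, 200.6]
tool_rot: [-3.141, -0.0, 1.516]
force: [0.2, -0.8, -0.4]
width: 85.1
t 1.23 p [428.4 315.2 200.6] rot [-180.    -0.    86.8] F [ 0.2 -0.8 -0.4] w 85.1 q [-0.95  0.53  0.39  1.89 -0.27  0.78 -0.47]
travel [-0.31  0.18  0.06] angular [-0.  -0.   1.5] other -178.5
```

View pics/w1.png

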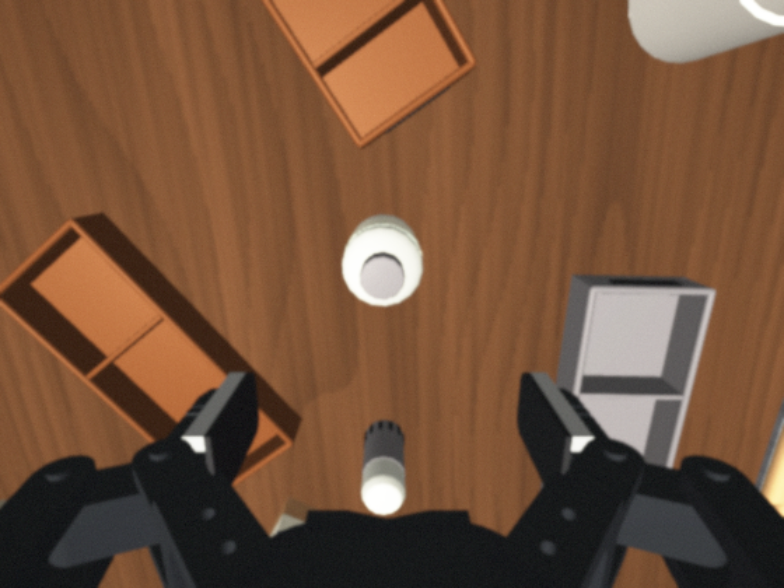

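The wrist view shows the bleach cap at (382,277), the stick's cap at (384,494) and the long tray's +y end rim at (588,289)-(714,291).

Run:
```python
from h import *
m=dict(np.load("w1.npz"))
f=lambda u,v,z:px2w(m,u/1.4,v/1.4,z).round(1)
print("cap",f(382,277,94),"shoulder",f(382,263,66),"stick",f(384,497,78),"tray",f(588,289,36),f(714,291,36),"part",f(578,392,36),f(684,396,36))
p=f(382,277,94);go(p[0],p[1],35,-4.7)
```

```text
cap [426.3 324.8] shoulder [426.1 326.5] stick [417.7 156.4] tray [571.5 292.4] [661.7 286. ] part [570.2 209.6] [652.1 201.6]
travel [ 0.93 -0.25 16.57] angular [-0.  -0.   1.5] other -178.5
```

```bash
python3 -m jog '{"angular":[[0,0,1.5],[0,0,1.5],[0,0,1.5]],"travel":[[0.7,-0.25,5],[0.7,-0.25,8],[0.7,-0.25,8]],"fingers":[0,0,0]}'
python3 - <<'E'
from h import *
m=camera_model("top")
for p in((426,325,94),(426,325,0),(428,312,94),(418,156,78),(418,156,0)):print(p,w2px(m,p)*1.4)
t=cv2.imread("pics/top0.png");c=cv2.resize(t[290:380,220:380],None,fx=3,fy=3)
st()
m=camera_model("wrist");im=get_image("wrist");np.savez("w2.npz",mtx=m["mtx"],T=m["T"])
w=cv2.resize(im[:,:,::-1],(784,588));cv2.imwrite("pics/w2.png",np.vstack([c,w[100:400,150:630]]))
E
```

```text
clock: 1.65
eef_pos: [425.1, 321.2, 119.0]
tool_rot: [-3.138, 0.003, 1.488]
force: [0.5, -0.2, -0.2]
width: 85.5
(426, 325, 94) [250.18653886 325.71519765]
(426, 325, 0) [258.6112532  328.24492881]
(428, 312, 94) [255.90535207 324.85747005]
(418, 156, 78) [324.70538576 329.80689834]
(418, 156, 0) [327.80953612 331.69103893]
t 1.65 p [425.1 321.2 119. ] rot [-179.8    0.2   85.2] F [ 0.5 -0.2 -0.2] w 85.5 q [-0.91  0.65  0.33  1.95 -0.35  0.6  -0.44]
```

View pics/w2.png

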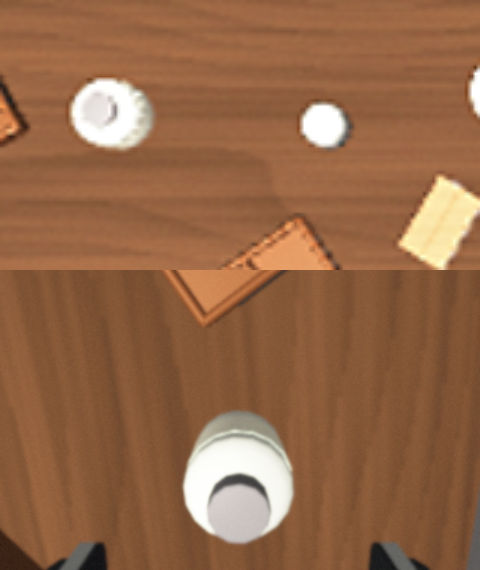

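Run:
```python
from h import *
m=dict(np.load("w2.npz"));print(px2w(m,390/1.4,342/1.4,94))
m=camera_model("top");print(px2w(m,252.7/1.4,326/1.4,94),px2w(m,(220+325/3)/1.4,(290+124/3)/1.4,78))
go(424.5,320,34,-4.7)
```

```text
[427.10202979 324.97819055]
[425.36233713 319.24184628] [414.48358356 147.54703985]
travel [-0.17 -0.17  8.66] angular [-0.1  0.1 -0.1] other -179.9
```

```bash
python3 -m jog '{"angular":[[0,0,0],[0,0,0],[0,0,0],[0,0,0]],"travel":[[0.2,0.15,5],[0.2,0.15,8.6],[0.2,0.15,8.6],[0.2,0.15,8.6]],"fingers":[0,0,0,1]}';  python3 -m jog '{"angular":[[0,0,0],[0,0,0],[0,0,0],[0,0,0],[0,0,0]],"travel":[[0,0,0],[0,0,0],[0,0,0],[0,0,0],[0,0,0]],"fingers":[1,1,1,1,1]}'
python3 - <<'E'
from h import *
st()
E
```

```text
clock: 2.2
eef_pos: [430.0, 324.2, 36.7]
tool_rot: [3.139, -0.002, 1.485]
force: [-0.2, -0.1, 0.6]
width: 69.9
clock: 2.82
eef_pos: [429.0, 324.3, 37.2]
tool_rot: [3.14, -0.002, 1.486]
force: [-2.4, -1.1, 9.9]
width: 50.0
t 2.83 p [429.  324.3  37.2] rot [ 1.799e+02 -1.000e-01  8.510e+01] F [-2.4 -1.1  9.9] w 50.0 q [-0.85  0.78  0.24  1.98 -0.42  0.42 -0.38]
```

```bash
python3 -m jog '{"angular":[[0,0,0],[0,0,0],[0,0,0],[0,0,0]],"travel":[[0,0,-3],[0,0,-7],[0,0,-11],[0,0,-11]],"fingers":[1,1,1,1]}'
python3 - <<'E'
from h import *
st();go(613.6,244.3,140,-4.6)
E
```

```text
clock: 3.32
eef_pos: [430.8, 324.8, 148.6]
tool_rot: [3.136, -0.006, 1.485]
force: [1.1, -0.2, -3.1]
width: 50.3
t 3.33 p [430.8 324.8 148.6] rot [179.7  -0.3  85.1] F [ 1.1 -0.2 -3.1] w 50.3 q [-0.94  0.61  0.36  1.92 -0.34  0.66 -0.45]
travel [-6.47 18.9   0.93] angular [ 0.3 -0.3 -0.3] other -179.5
```

```bash
python3 -m jog '{"angular":[[0,0,0],[0,0,0],[0,0,0],[0,0,0],[0,0,0]],"travel":[[-1.6,4.7,0.3],[-3.6,10.5,0.6],[-5.4,16,0.9],[-6.5,18.9,0.9],[-6.5,18.9,0.9]],"fingers":[1,1,1,1,1]}'
python3 -m jog '{"angular":[[0,0,0],[0,0,0]],"travel":[[0,0,0],[0,0,0]],"fingers":[1,1]}'
python3 - <<'E'
from h import *
st();go(613.6,244.3,43,-4.6)
m=camera_model("wrist");im=get_image("wrist");np.savez("w3.npz",mtx=m["mtx"],T=m["T"])
cv2.imwrite("pics/w3.png",cv2.resize(im[:,:,::-1],(784,588)))
E
```

```text
clock: 3.95
eef_pos: [613.4, 239.0, 134.8]
tool_rot: [3.141, 0.002, 1.481]
force: [-1.8, 0.5, -2.0]
width: 50.0
clock: 4.2
eef_pos: [609.8, 243.8, 135.5]
tool_rot: [-3.14, -0.0, 1.487]
force: [-0.0, 0.1, -2.5]
width: 50.3
t 4.2 p [609.8 243.8 135.5] rot [-179.9   -0.    85.2] F [-0.   0.1 -2.5] w 50.3 q [-0.61  0.77  0.34  1.59 -0.32  0.84 -0.24]
travel [0.08 0.39 9.24] angular [-0.1 -0.  -0.2] other -179.8
```

View pics/w3.png

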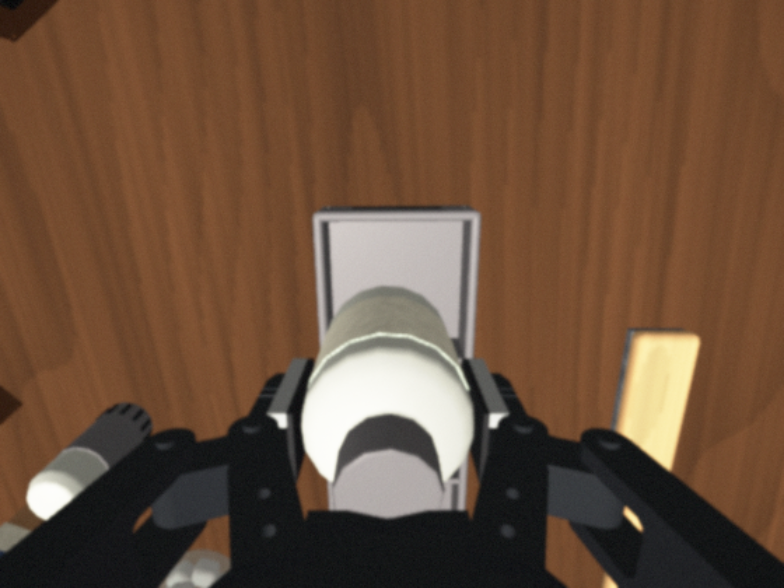

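Run:
```python
from h import *
m=dict(np.load("w3.npz"));f=lambda u,v,z:px2w(m,u/1.4,v/1.4,z)
a,b=f(314,212,36),f(480,212,36);print(a,b,np.linalg.norm(a-b),np.degrees(np.arctan2(*(b-a)[::-1])))
mid=(a+b)/2;x=(b-a)/np.linalg.norm(b-a);y=np.array([-x[1],x[0]])
for k in(70,-16,-86):print(k,mid-(115-k)*y)
c=f(388,485,94+98);print("cap",c)
```

```text
[574.96676959 294.28907922] [663.62088048 286.87058857] 88.9639555126091 -4.783311904518871
70 [615.54138308 245.73656038]
-16 [608.37004956 160.03608211]
-86 [602.53291762  90.27987887]
cap [611.10572499 247.14219221]
```

```bash
python3 -m jog '{"angular":[[0,0,0],[0,0,0],[0,0,0],[0,0,0],[0,0,0]],"travel":[[0,0.4,4],[0,0.4,7.4],[0,0.4,8.8],[0,0.4,9.2],[0,0.4,9.2]],"fingers":[1,1,1,1,1]}'
python3 - <<'E'
from h import *
st()
E
```

```text
clock: 4.88
eef_pos: [616.1, 242.4, 44.8]
tool_rot: [3.14, -0.001, 1.485]
force: [-1.0, -0.3, -2.8]
width: 50.6
t 4.88 p [616.1 242.4  44.8] rot [179.9  -0.   85.1] F [-1.  -0.3 -2.8] w 50.6 q [-0.58  0.89  0.29  1.62 -0.36  0.68 -0.2 ]
```

```bash
python3 -m jog '{"angular":[[0,0,0],[0,0,0]],"travel":[[0,0,0.2],[0,0,0.2]],"fingers":[1,1]}'; python3 -m jog '{"angular":[[0,0,0],[0,0,0]],"travel":[[0,0,0.15],[0,0,0.15]],"fingers":[1,1]}'
```

```text
clock: 5.12
eef_pos: [615.8, 242.2, 42.5]
tool_rot: [3.141, -0.001, 1.485]
force: [0.9, -0.6, -1.9]
width: 50.2
clock: 5.38
eef_pos: [615.8, 242.2, 41.3]
tool_rot: [3.141, -0.001, 1.485]
force: [-2.1, 0.1, 4.7]
width: 50.3
```

```bash
python3 -m jog '{"angular":[[0,0,0],[0,0,0],[0,0,0],[0,0,0]],"travel":[[0,0,0],[0,0,0],[0,0,0],[0,0,0]],"fingers":[0,0,0,0]}'; python3 -m jog '{"angular":[[0,0,0],[0,0,0],[0,0,0],[0,0,0]],"travel":[[0,0,-4],[0,0,-8],[0,0,-11],[0,0,-11]],"fingers":[0,0,0,0]}'
python3 - <<'E'
from h import *
st();go(417,152,140,-4.7)
E
```

```text
clock: 5.88
eef_pos: [615.4, 242.0, 40.2]
tool_rot: [-3.142, 0.0, 1.485]
force: [-0.3, 0.4, 0.4]
width: 85.2
clock: 6.38
eef_pos: [617.3, 242.5, 153.2]
tool_rot: [3.137, -0.002, 1.485]
force: [1.0, 0.6, -0.0]
width: 85.4
t 6.38 p [617.3 242.5 153.2] rot [ 1.797e+02 -1.000e-01  8.510e+01] F [ 1.   0.6 -0. ] w 85.4 q [-0.61  0.75  0.35  1.56 -0.31  0.87 -0.24]
travel [-10.74 -19.19   1.2 ] angular [ 0.3 -0.1 -0.2] other -179.6
```

```bash
python3 -m jog '{"angular":[[0,0,0],[0,0,0],[0,0,0],[0,0,0],[0,0,0]],"travel":[[-3,-5.4,0.3],[-6,-10.7,0.6],[-9,-16,1],[-10.7,-19.2,1.2],[-10.7,-19.2,1.2]],"fingers":[0,0,0,0,0]}'; python3 -m jog '{"angular":[[0,0,0],[0,0,0]],"travel":[[0,0,0],[0,0,0]],"fingers":[0,0]}'
python3 - <<'E'
from h import *
st()
m=camera_model("wrist");im=get_image("wrist");np.savez("w4.npz",mtx=m["mtx"],T=m["T"])
cv2.imwrite("pics/w4.png",cv2.resize(im[:,:,::-1],(784,588)))
E
```

```text
clock: 7.0
eef_pos: [411.1, 150.5, 137.6]
tool_rot: [-3.137, 0.002, 1.484]
force: [0.3, -0.2, 0.3]
width: 85.1
clock: 7.25
eef_pos: [416.3, 152.4, 138.2]
tool_rot: [3.14, -0.0, 1.485]
force: [0.4, -0.5, -0.2]
width: 85.4
t 7.25 p [416.3 152.4 138.2] rot [179.9  -0.   85.1] F [ 0.4 -0.5 -0.2] w 85.4 q [-0.64  0.52  0.32  2.17 -0.33  0.49 -0.15]
```

View pics/w4.png

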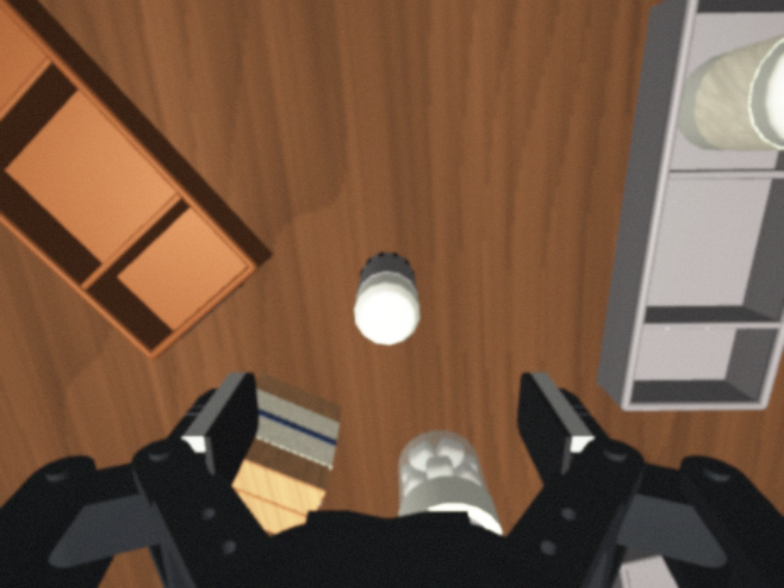

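Run:
```python
from h import *
m=dict(np.load("w4.npz"));f=lambda u,v,z:px2w(m,u/1.4,v/1.4,z)
print("stick",f(387,313,79)); a,b=f(628,409,36),f(766,408,36)
print(a,b,np.linalg.norm(a-b),np.degrees(np.arctan2(*(b-a)[::-1])),(a+b)/2+29*np.array([.08,.997]))
p=f(387,313,79);go(p[0],p[1]-1.5,36,-4.7)
```

```text
stick [417.17678408 156.69448445]
[559.76956183  65.57427581] [645.17654605  58.96630009] 85.66223378656815 -4.4241855745724 [604.79305394  91.18328795]
travel [ 0.29  0.08 10.21] angular [ 0.1 -0.  -0.2] other -179.8
```

```bash
python3 -m jog '{"angular":[[0,0,0],[0,0,0],[0,0,0],[0,0,0],[0,0,0]],"travel":[[0.3,0.1,5],[0.3,0.1,9],[0.3,0.1,10.2],[0.3,0.1,10.2],[0.3,0.1,10.2]],"fingers":[0,0,0,0,1]}';  python3 -m jog '{"angular":[[0,0,0],[0,0,0],[0,0,0],[0,0,0],[0,0,0]],"travel":[[0,0,0],[0,0,0],[0,0,0],[0,0,0],[0,0,0]],"fingers":[1,1,1,1,1]}'; python3 -m jog '{"angular":[[0,0,0],[0,0,0],[0,0,0],[0,0,0],[0,0,0]],"travel":[[0,0,0],[0,0,-3],[0,0,-7],[0,0,-10],[0,0,-10]],"fingers":[1,1,1,1,1]}'
python3 - <<'E'
from h import *
st();go(603.5,91,138,-4.7)
E
```

```text
clock: 7.92
eef_pos: [417.0, 155.0, 36.7]
tool_rot: [3.14, -0.0, 1.485]
force: [-0.1, 0.2, 0.1]
width: 69.7
clock: 8.55
eef_pos: [416.6, 155.1, 37.2]
tool_rot: [3.14, -0.001, 1.485]
force: [-0.5, 0.2, 6.3]
width: 31.8
clock: 9.18
eef_pos: [417.5, 155.5, 138.2]
tool_rot: [3.137, -0.002, 1.486]
force: [-1.1, 0.6, -0.9]
width: 31.6
t 9.18 p [417.5 155.5 138.2] rot [ 1.798e+02 -1.000e-01  8.510e+01] F [-1.1  0.6 -0.9] w 31.6 q [-0.7   0.53  0.4   2.17 -0.42  0.51 -0.06]
travel [-4.84 19.08  0.09] angular [ 0.2 -0.1 -0.2] other -179.7
```

```bash
python3 -m jog '{"angular":[[0,0,0],[0,0,0],[0,0,0],[0,0,0],[0,0,0]],"travel":[[-1.2,4.8,0],[-2.6,10.4,0],[-4,15.8,0],[-4.8,19.1,0],[-4.8,19.1,0]],"fingers":[1,1,1,1,1]}'; python3 -m jog '{"angular":[[0,0,0],[0,0,0]],"travel":[[0,0,0],[0,0,0]],"fingers":[1,1]}'
python3 - <<'E'
from h import *
st();go(603.5,91,43,-4.7)
m=camera_model("wrist");im=get_image("wrist");np.savez("w5.npz",mtx=m["mtx"],T=m["T"])
cv2.imwrite("pics/w5.png",cv2.resize(im[:,:,::-1],(784,588)))
E
```

```text
clock: 9.8
eef_pos: [604.1, 88.6, 134.8]
tool_rot: [3.141, 0.001, 1.482]
force: [-0.3, 0.2, -0.4]
width: 32.4
clock: 10.05
eef_pos: [600.9, 91.5, 135.7]
tool_rot: [-3.139, -0.0, 1.486]
force: [0.0, 0.6, -0.2]
width: 31.6
t 10.05 p [600.9  91.5 135.7] rot [-179.9   -0.    85.1] F [ 0.   0.6 -0.2] w 31.6 q [-0.44  0.72  0.4   1.74 -0.38  0.77  0.07]
travel [-0.03  0.29  9.27] angular [-0.1 -0.  -0.2] other -179.8
```

View pics/w5.png

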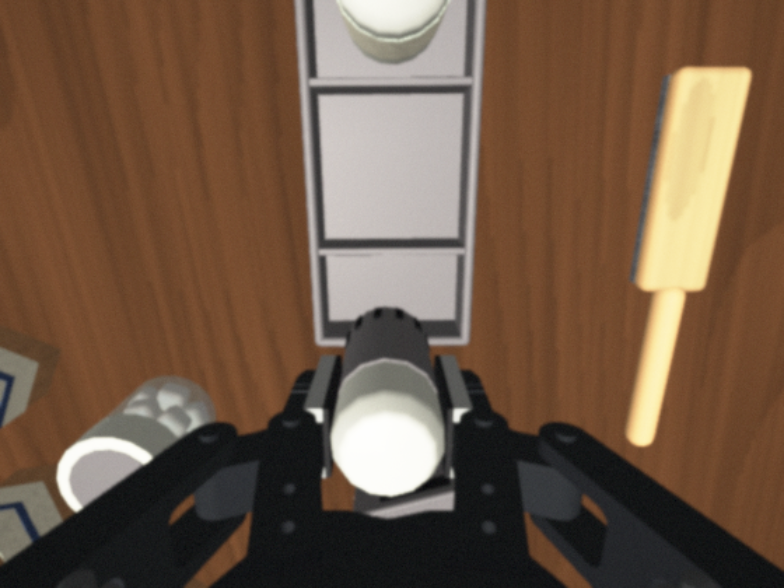

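Run:
```python
from h import *
m=dict(np.load("w5.npz"));f=lambda u,v,z:px2w(m,u/1.4,v/1.4,z)
a,b=f(316,344,36),f(468,343,36);c,d=f(317,251,36),f(466,251,36);print(a,b,c,d,"narrow centre",(a+b+c+d)/4,"stick",f(388,435,80+98))
e,g=f(311,82,36),f(472,81,36);print("wide",(c+d+e+g)/4)
```

```text
[556.96963861  65.66633674] [645.93266545  58.86673435] [564.83001541 120.73372479] [646.58129185 113.8362626 ] narrow centre [603.57840283  89.77576462] stick [602.46688693  98.29731557]
wide [609.1942308  159.73139609]
```

Run:
```python
from h import *
m=dict(np.load("w5.npz"));f=lambda u,v,z:px2w(m,u/1.4,v/1.4,z)
print("base far edge",f(387,309,98.5),"colour edge far z150.5",f(387,362,150.5),"tip",f(388,494,165))
for y in(91.5,98): print([ (w2px(m,(602,y+dy,z))*1.4).round() for dy,z in((17,98.5),(17,150.5),(-16.5,165),(0,178.5))])
```

```text
base far edge [602.48002864 105.3339757 ] colour edge far z150.5 [602.72926545 105.74549649] tip [599.91580792  68.45757901]
[array([385., 302.]), array([384., 354.]), array([393., 476.]), array([388., 459.])]
[array([384., 287.]), array([382., 335.]), array([391., 458.]), array([386., 437.])]
```

```bash
python3 -m jog '{"angular":[[0,0,0],[0,0,0],[0,0,0],[0,0,0],[0,0,0]],"travel":[[0.1,0.2,4],[0.1,0.2,7.4],[0.1,0.2,8.9],[0.1,0.2,9.2],[0.1,0.2,9.2]],"fingers":[1,1,1,1,1]}'; python3 -m jog '{"angular":[[0,0,0],[0,0,0]],"travel":[[0,0,0.15],[0,0,0.15]],"fingers":[1,1]}'
```

```text
clock: 10.72
eef_pos: [605.2, 91.5, 45.3]
tool_rot: [3.14, -0.0, 1.485]
force: [-0.4, 0.1, -0.6]
width: 32.2
clock: 10.98
eef_pos: [604.9, 91.6, 43.5]
tool_rot: [3.14, -0.0, 1.485]
force: [-0.2, -0.0, -0.4]
width: 32.1
```

```bash
python3 -m jog '{"angular":[[0,0,0],[0,0,0]],"travel":[[0,0,0.15],[0,0,0.15]],"fingers":[1,1]}'; python3 -m jog '{"angular":[[0,0,0],[0,0,0]],"travel":[[0,0,0.12],[0,0,0.12]],"fingers":[1,1]}'
```

```text
clock: 11.22
eef_pos: [604.5, 91.5, 41.3]
tool_rot: [3.142, -0.0, 1.485]
force: [-1.0, -0.2, -0.8]
width: 32.0
clock: 11.48
eef_pos: [604.4, 91.5, 41.2]
tool_rot: [-3.142, -0.001, 1.485]
force: [-2.8, -0.0, 8.2]
width: 32.1
```

```bash
python3 -m jog '{"angular":[[0,0,0],[0,0,0],[0,0,0],[0,0,0]],"travel":[[0,0,0],[0,0,0],[0,0,0],[0,0,0]],"fingers":[0,0,0,0]}'; python3 -m jog '{"angular":[[0,0,0],[0,0,0],[0,0,0],[0,0,0]],"travel":[[0,0,-4],[0,0,-8],[0,0,-12],[0,0,-12]],"fingers":[0,0,0,0]}'
python3 - <<'E'
from h import *
st();go(416,-164,150,54)
E
```

```text
clock: 11.98
eef_pos: [604.4, 91.4, 40.0]
tool_rot: [-3.141, 0.0, 1.485]
force: [-0.0, 0.8, -0.5]
width: 85.5
clock: 12.48
eef_pos: [606.8, 91.4, 163.4]
tool_rot: [3.135, -0.002, 1.485]
force: [0.2, -0.6, 0.2]
width: 85.7
t 12.47 p [606.8  91.4 163.4] rot [ 1.796e+02 -1.000e-01  8.510e+01] F [ 0.2 -0.6  0.2] w 85.7 q [-0.45  0.69  0.43  1.71 -0.37  0.82  0.05]
travel [-27.09 -16.83   1.19] angular [  0.4   0.1 -58.9] other -121.1
```

```bash
python3 -m jog '{"angular":[[0,0,-59],[0,0,-59],[0,0,-59],[0,0,-59],[0,0,-59]],"travel":[[-5.4,-3.4,0.4],[-10.8,-6.7,0.8],[-16,-10,1],[-21.5,-13.4,1],[-27.1,-16.8,1.2]],"fingers":[0,0,0,0,0]}'
python3 - <<'E'
from h import *
st();go(416,-164,150,54)
E
```

```text
clock: 13.1
eef_pos: [416.2, -160.0, 147.7]
tool_rot: [-3.141, -0.001, 2.429]
force: [0.9, -1.6, -0.4]
width: 85.7
t 13.1 p [ 416.2 -160.   147.7] rot [-180.    -0.   139.2] F [ 0.9 -1.6 -0.4] w 85.7 q [ 0.23  0.48  0.1   2.15 -0.1   0.51  1.26]
travel [-0.25 -0.31 -0.23] angular [-0.  -0.  -4.8] other -175.2
```

```bash
python3 -m jog '{"angular":[[0,0,-5],[0,0,-5],[0,0,-5]],"travel":[[0,0,0],[0,0,0],[0,0,0]],"fingers":[0,0,0]}'
python3 - <<'E'
from h import *
st()
m=camera_model("wrist");im=get_image("wrist");np.savez("w6.npz",mtx=m["mtx"],T=m["T"])
cv2.imwrite("pics/w6.png",cv2.resize(im[:,:,::-1],(784,588)))
E
```

```text
clock: 13.48
eef_pos: [418.2, -157.9, 148.0]
tool_rot: [3.141, -0.001, 2.51]
force: [-0.7, -0.7, 0.3]
width: 85.5
t 13.47 p [ 418.2 -157.9  148. ] rot [180.   -0.  143.8] F [-0.7 -0.7  0.3] w 85.5 q [ 0.24  0.48  0.08  2.15 -0.07  0.51  1.32]
```

View pics/w6.png

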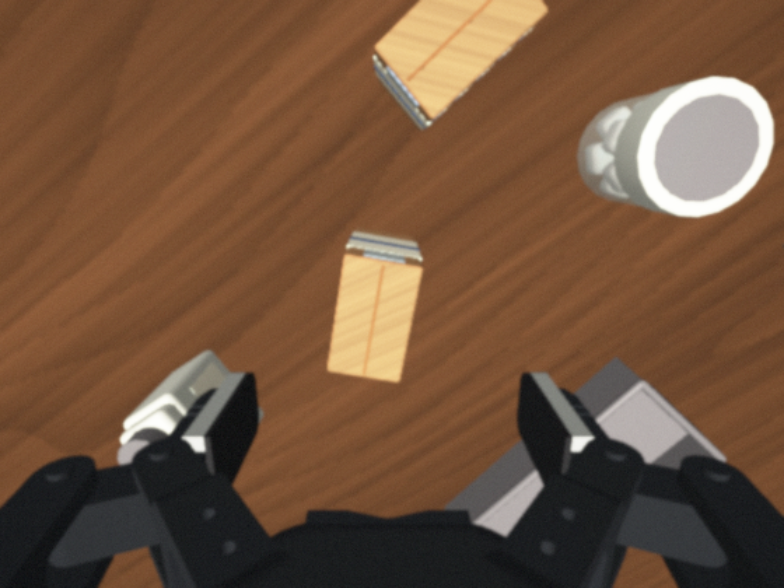

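Run:
```python
from h import *
m=dict(np.load("w6.npz"));f=lambda u,v,z:px2w(m,u/1.4,v/1.4,z)
P=np.array([f(u,v,86) for u,v in((344,254),(422,266),(400,381),(328,371))]);c=P.mean(0)
s=(P[1]-P[0]+P[2]-P[3])/2;l=(P[0]-P[3]+P[1]-P[2])/2
print(c,np.linalg.norm(s),np.linalg.norm(l),np.degrees(np.arctan2(s[1],s[0])),np.degrees(np.arctan2(l[1],l[0])))
print("tub",f(705,147,75))
go(c[0],c[1],40,np.degrees(np.arctan2(l[1],l[0]))-90);go(c[0],c[1],40,47.5)
```

```text
[ 415.75759987 -163.47203699] 36.85354100343155 60.87916189886492 44.95607417142831 134.53961828795684
tub [440.72992725   6.90181484]
travel [-0.14 -0.61 10.8 ] angular [ 0.  -0.   9.3] other -170.7
travel [-0.14 -0.61 10.8 ] angular [ 0.  -0.   6.4] other -173.6
```

```bash
python3 -m jog '{"angular":[[0,0,9],[0,0,9],[0,0,9],[0,0,9],[0,0,9]],"travel":[[-0.1,-0.6,3],[-0.1,-0.6,8],[-0.1,-0.6,10.6],[-0.1,-0.6,10.8],[-0.1,-0.6,10.8]],"fingers":[0,0,0,0,1]}';  python3 -m jog '{"angular":[[0,0,0],[0,0,0],[0,0,0],[0,0,0],[0,0,0]],"travel":[[0,0,0],[0,0,0],[0,0,0],[0,0,0],[0,0,0]],"fingers":[1,1,1,1,1]}'; python3 -m jog '{"angular":[[0,0,0],[0,0,0],[0,0,0],[0,0,0],[0,0,0]],"travel":[[0,0,0],[0,0,-3],[0,0,-7],[0,0,-11],[0,0,-11]],"fingers":[1,1,1,1,1]}'
python3 - <<'E'
from h import *
st();go(609,159.8,150,-4.7)
E
```

```text
clock: 14.15
eef_pos: [415.3, -163.2, 39.7]
tool_rot: [-3.14, -0.001, 2.354]
force: [-0.4, -0.6, -0.2]
width: 69.9
clock: 14.78
eef_pos: [415.5, -164.1, 40.8]
tool_rot: [3.141, 0.001, 2.353]
force: [0.1, 1.0, 5.6]
width: 37.8
clock: 15.4
eef_pos: [416.5, -165.0, 152.3]
tool_rot: [3.139, 0.005, 2.353]
force: [0.4, -0.2, -2.0]
width: 36.9
t 15.4 p [ 416.5 -165.   152.3] rot [179.9   0.3 134.8] F [ 0.4 -0.2 -2. ] w 36.9 q [ 0.07  0.5   0.34  2.15 -0.32  0.53  1.44]
travel [ 9.49 36.54  0.27] angular [ 0.2  0.2 49.5] other -130.5
```

```bash
python3 -m jog '{"angular":[[0,0,8],[0,0,17],[0,0,26],[0,0,35],[0,0,43]],"travel":[[1,4,0],[2.5,9.5,0],[4,15,0],[5.5,21,0],[7,27,0]],"fingers":[1,1,1,1,1]}'
python3 - <<'E'
from h import *
st();go(609,159.8,150,-4.7)
E
```

```text
clock: 16.02
eef_pos: [557.0, 77.2, 148.4]
tool_rot: [-3.139, 0.001, 1.597]
force: [1.5, -0.7, -2.8]
width: 37.1
t 16.02 p [557.   77.2 148.4] rot [-1.798e+02  1.000e-01  9.150e+01] F [ 1.5 -0.7 -2.8] w 37.1 q [-0.57  0.69  0.62  1.86 -0.56  0.77  0.38]
travel [ 8.12  5.41 -0.19] angular [-0.1  0.1  6.2] other -173.8
```

```bash
python3 -m jog '{"angular":[[0,0,6],[0,0,6],[0,0,6],[0,0,6]],"travel":[[4,2.7,0],[8,5.4,0],[8,5.4,0],[8,5.4,0]],"fingers":[1,1,1,1]}'
python3 - <<'E'
from h import *
st();go(609,159.8,46,-4.7)
m=camera_model("wrist");im=get_image("wrist");np.savez("w7.npz",mtx=m["mtx"],T=m["T"])
cv2.imwrite("pics/w7.png",cv2.resize(im[:,:,::-1],(784,588)))
E
```

```text
clock: 16.52
eef_pos: [607.3, 156.2, 148.3]
tool_rot: [-3.138, 0.002, 1.497]
force: [0.1, -0.4, -2.3]
width: 37.3
t 16.52 p [607.3 156.2 148.3] rot [-1.798e+02  1.000e-01  8.580e+01] F [ 0.1 -0.4 -2.3] w 37.3 q [-0.67  0.79  0.66  1.67 -0.59  0.89  0.15]
travel [ 0.39  0.17 10.23] angular [-0.2  0.1  0.5] other -179.5
```

View pics/w7.png

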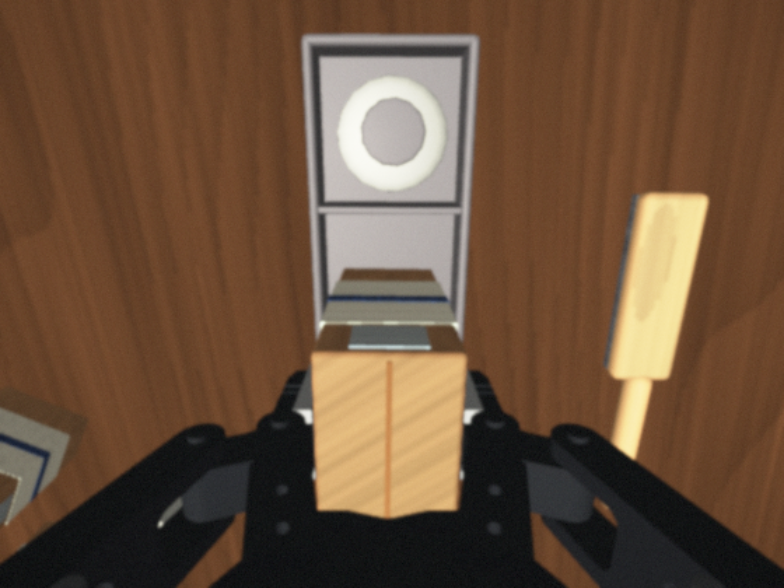

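Run:
```python
from h import *
m=dict(np.load("w7.npz"));f=lambda u,v,z:px2w(m,u/1.4,v/1.4,z)
print("carton far edge",f(342,270,107.5),f(434,270,107.5),"top far",f(312,353,193.5),f(465,353,193.5),"near",f(316,511,193.5),f(460,511,193.5));print("partition",f(315,210,36),f(464,210,36))
```

```text
carton far edge [591.0468568  187.47458044] [629.71612999 184.65289202] top far [592.8592268  188.90186584] [628.88995262 186.30660816] near [588.21717774 143.0546076 ] [626.52929087 140.37717847]
partition [570.34388844 205.79287836] [654.07951152 199.63111251]
```

```bash
python3 -m jog '{"angular":[[0,0,0.5],[0,0,0.5],[0,0,0.5],[0,0,0.5],[0,0,0.5]],"travel":[[0.45,0.1,4],[0.45,0.1,7.8],[0.45,0.1,9.5],[0.45,0.1,10],[0.45,0.1,10]],"fingers":[1,1,1,1,1]}'; python3 -m jog '{"angular":[[0,0,0],[0,0,0]],"travel":[[0,0,0],[0,0,0.1]],"fingers":[1,1]}'
```

```text
clock: 17.2
eef_pos: [610.8, 161.2, 51.2]
tool_rot: [3.14, -0.0, 1.488]
force: [-0.5, 0.1, -2.0]
width: 37.6
clock: 17.45
eef_pos: [610.8, 162.0, 50.4]
tool_rot: [3.14, -0.001, 1.489]
force: [-0.3, 0.2, -2.7]
width: 37.0
```

```bash
python3 -m jog '{"angular":[[0,0,0],[0,0,0],[0,0,0]],"travel":[[0,0,0.3],[0,0,0.4],[0,0,0.4]],"fingers":[1,1,1]}'; python3 -m jog '{"angular":[[0,0,0],[0,0,0]],"travel":[[0,0,0.15],[0,0,0.15]],"fingers":[1,1]}'
```

```text
clock: 17.82
eef_pos: [610.0, 161.7, 45.1]
tool_rot: [-3.141, 0.0, 1.489]
force: [-0.3, 0.1, -2.3]
width: 37.3
clock: 18.08
eef_pos: [610.1, 161.8, 44.9]
tool_rot: [-3.142, -0.001, 1.489]
force: [-2.0, 0.5, 5.7]
width: 37.5
```

```bash
python3 -m jog '{"angular":[[0,0,0],[0,0,0],[0,0,0],[0,0,0]],"travel":[[0,0,0],[0,0,0],[0,0,0],[0,0,0]],"fingers":[0,0,0,0]}'; python3 -m jog '{"angular":[[0,0,0],[0,0,0],[0,0,0],[0,0,0]],"travel":[[0,0,-4],[0,0,-8],[0,0,-11],[0,0,-11]],"fingers":[0,0,0,0]}'
python3 - <<'E'
from h import *
st();go(441,6,150,15.3)
E
```

```text
clock: 18.58
eef_pos: [610.1, 161.7, 43.7]
tool_rot: [-3.142, 0.0, 1.489]
force: [0.1, 0.0, 0.6]
width: 85.6
clock: 19.08
eef_pos: [611.8, 161.8, 156.3]
tool_rot: [3.137, -0.002, 1.489]
force: [-0.5, 1.0, -0.5]
width: 85.5
t 19.07 p [611.8 161.8 156.3] rot [ 1.797e+02 -1.000e-01  8.530e+01] F [-0.5  1.  -0.5] w 85.5 q [-0.68  0.78  0.67  1.66 -0.59  0.91  0.13]
travel [-16.93 -15.75   0.53] angular [  0.3  -0.  -20. ] other -160.0
```

```bash
python3 -m jog '{"angular":[[0,0,-10],[0,0,-20],[0,0,-20],[0,0,-20],[0,0,-20]],"travel":[[-4,-3.7,0.2],[-8.2,-7.6,0.4],[-12.6,-11.7,0.5],[-16.9,-15.7,0.5],[-16.9,-15.7,0.5]],"fingers":[0,0,0,0,0]}';python3 -m jog '{"angular":[[0,0,0],[0,0,0]],"travel":[[0,0,0],[0,0,0]],"fingers":[0,0]}'
python3 - <<'E'
from h import *
st();go(441,6,40,15.3)
m=camera_model("wrist");im=get_image("wrist");np.savez("w8.npz",mtx=m["mtx"],T=m["T"])
cv2.imwrite("pics/w8.png",cv2.resize(im[:,:,::-1],(784,588)))
E
```

```text
clock: 19.7
eef_pos: [435.0, 3.6, 148.3]
tool_rot: [-3.136, -0.001, 1.831]
force: [-0.4, 1.3, -0.3]
width: 85.5
clock: 19.95
eef_pos: [440.8, 7.0, 148.5]
tool_rot: [3.141, 0.0, 1.84]
force: [-0.4, 0.9, -0.3]
width: 85.1
t 19.95 p [440.8   7.  148.5] rot [180.    0.  105.4] F [-0.4  0.9 -0.3] w 85.1 q [-0.46  0.53  0.54  2.17 -0.51  0.56  0.74]
travel [-1.000e-01 -1.000e-02  1.085e+01] angular [0.  0.  0.1] other -179.9
```

View pics/w8.png

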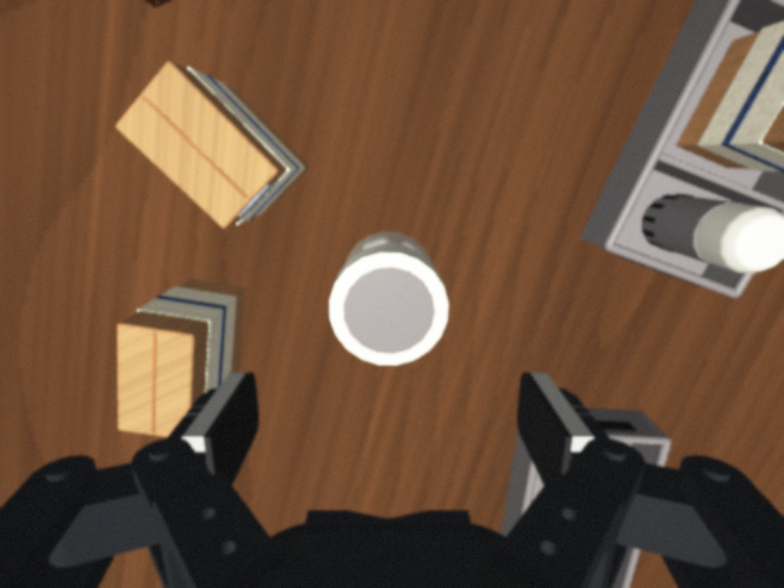

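Run:
```python
from h import *
m=dict(np.load("w8.npz"));f=lambda u,v,z:px2w(m,u/1.4,v/1.4,z)
c=f(389,308,75);print("tub",c,np.linalg.norm(f(330,308,75)-f(449,308,75)));print("carton2",f(117,325,86),f(194,334,86),f(117,430,86),f(190,436,86))
go(c[0],c[1],39,15.3);print(m["T"][:3,3])
print("short",f(668,438,36),f(522,430,36))
```

```text
tub [442.00362157   9.1171147 ] 60.70700221877538
carton2 [314.80913271 -31.18872131] [351.8767862  -25.88546204] [320.37770379 -91.30821509] [358.15448764 -84.69936593]
travel [ 0.17  0.18 10.95] angular [0.  0.  0.1] other -179.9
[421.72294394  80.12993545 290.17907405]
short [648.08030255 -42.29960444] [552.74359664 -62.2759383 ]
```

```bash
python3 -m jog '{"angular":[[0,0,0],[0,0,0],[0,0,0],[0,0,0],[0,0,0]],"travel":[[0.1,0.1,4],[0.1,0.1,8],[0.1,0.1,10.6],[0.1,0.1,10.9],[0.1,0.1,10.9]],"fingers":[0,0,0,0,0]}';  python3 -m jog '{"angular":[[0,0,0],[0,0,0],[0,0,0],[0,0,0],[0,0,0]],"travel":[[0,0,0],[0,0,0],[0,0,0],[0,0,0],[0,0,0]],"fingers":[1,1,1,1,1]}'; python3 -m jog '{"angular":[[0,0,0],[0,0,0],[0,0,0],[0,0,0],[0,0,0]],"travel":[[0,0,0],[0,0,-3],[0,0,-7],[0,0,-11],[0,0,-11]],"fingers":[1,1,1,1,1]}'
python3 - <<'E'
from h import *
st();go(612,-99.5,150,15.3)
E
```

```text
clock: 20.62
eef_pos: [441.0, 7.6, 40.0]
tool_rot: [3.141, 0.0, 1.838]
force: [0.0, -0.6, 0.4]
width: 85.0
clock: 21.25
eef_pos: [441.3, 7.6, 41.1]
tool_rot: [3.139, 0.0, 1.838]
force: [-0.9, 0.3, 8.0]
width: 60.2
clock: 21.88
eef_pos: [442.4, 7.7, 152.5]
tool_rot: [3.135, 0.001, 1.839]
force: [1.0, 1.2, -1.6]
width: 60.7
t 21.88 p [442.4   7.7 152.5] rot [1.796e+02 1.000e-01 1.053e+02] F [ 1.   1.2 -1.6] w 60.7 q [-0.48  0.53  0.58  2.17 -0.54  0.57  0.76]
travel [-14.83  13.52   0.35] angular [0.4 0.1 0. ] other -179.6
```

```bash
python3 -m jog '{"angular":[[0,0,0],[0,0,0],[0,0,0],[0,0,0],[0,0,0]],"travel":[[-3,2.7,0],[-7,6.4,0],[-11,10,0],[-14.8,13.5,0],[-14.8,13.5,0]],"fingers":[1,1,1,1,1]}'; python3 -m jog '{"angular":[[0,0,0],[0,0,0]],"travel":[[0,0,0],[0,0,0]],"fingers":[1,1]}'
python3 - <<'E'
from h import *
st();go(612,-99.5,48,15.3)
m=camera_model("wrist");im=get_image("wrist");np.savez("w9.npz",mtx=m["mtx"],T=m["T"])
cv2.imwrite("pics/w9.png",cv2.resize(im[:,:,::-1],(784,588)))
E
```

```text
clock: 22.5
eef_pos: [612.0, -102.8, 148.8]
tool_rot: [3.14, 0.003, 1.836]
force: [-0.4, -0.2, -1.8]
width: 60.4
clock: 22.75
eef_pos: [608.4, -98.4, 149.3]
tool_rot: [-3.14, -0.002, 1.839]
force: [0.4, 0.4, -0.2]
width: 60.6
t 22.75 p [608.4 -98.4 149.3] rot [-1.799e+02 -1.000e-01  1.053e+02] F [ 0.4  0.4 -0.2] w 60.6 q [-0.22  0.75  0.57  1.7  -0.51  0.85  0.84]
travel [-0.22  0.33 10.12] angular [-0.1 -0.1  0. ] other -179.9
```

View pics/w9.png

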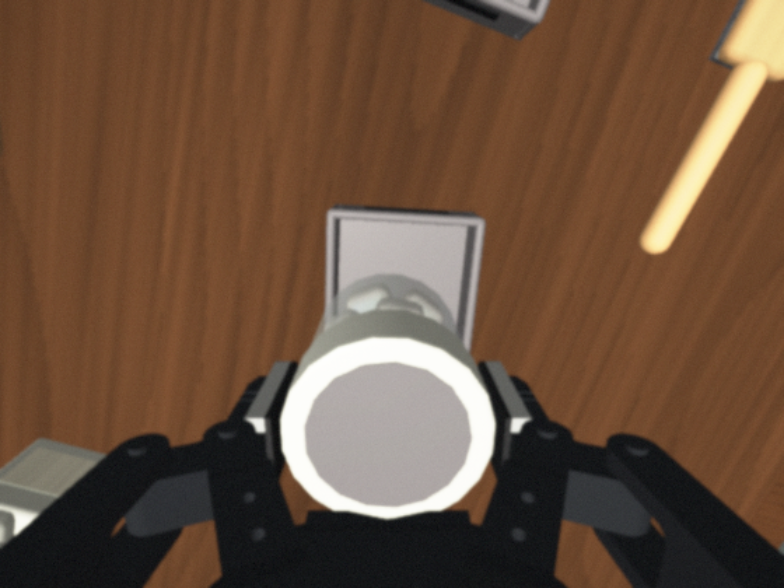

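Run:
```python
from h import *
m=dict(np.load("w9.npz"));f=lambda u,v,z:px2w(m,u/1.4,v/1.4,z)
a,b=f(328,210,36),f(484,217,36);x=(b-a)/np.linalg.norm(b-a);y=np.array([-x[1],x[0]]);mid=(a+b)/2
print(a,b,np.linalg.norm(a-b),np.degrees(np.arctan2(x[1],x[0])),[mid-(88-k)*y for k in(43,-43)])
print("tub",f(388,427,183))
```

```text
[564.24769657 -61.92959837] [650.66565972 -42.28111582] 88.62351392573316 12.809332443034775 [array([617.43350794, -95.98545358]), array([ 636.50033822, -179.84519352])]
tub [608.70232239 -94.89069474]
```

```bash
python3 -m jog '{"angular":[[0,0,1],[0,0,1],[0,0,1],[0,0,1],[0,0,1]],"travel":[[-0.2,0.65,3.5],[-0.2,0.65,7.4],[-0.2,0.65,9.6],[-0.2,0.65,10.2],[-0.2,0.65,10.2]],"fingers":[1,1,1,1,1]}'; python3 -m jog '{"angular":[[0,0,0],[0,0,0]],"travel":[[0,0,0],[0,0,0]],"fingers":[1,1]}'
```

```text
clock: 23.42
eef_pos: [616.6, -99.7, 48.2]
tool_rot: [3.141, 0.0, 1.821]
force: [0.1, 0.6, -1.1]
width: 60.2
clock: 23.68
eef_pos: [617.2, -100.0, 48.9]
tool_rot: [3.14, 0.001, 1.82]
force: [0.7, -0.3, -1.4]
width: 60.4
```

```bash
python3 -m jog '{"angular":[[0,0,0],[0,0,0],[0,0,0]],"travel":[[0.2,0,0.2],[0.2,0,0.3],[0.2,0,0.3]],"fingers":[1,1,1]}'; python3 -m jog '{"angular":[[0,0,0],[0,0,0]],"travel":[[0,0,0.12],[0,0,0.12]],"fingers":[1,1]}'
```

```text
clock: 24.05
eef_pos: [616.1, -97.5, 45.3]
tool_rot: [3.141, -0.001, 1.821]
force: [-1.1, 0.8, 4.2]
width: 60.6
clock: 24.3
eef_pos: [616.1, -97.5, 45.2]
tool_rot: [3.141, -0.001, 1.821]
force: [-4.4, 2.3, 13.8]
width: 60.7
```

```bash
python3 -m jog '{"angular":[[0,0,0],[0,0,0],[0,0,0],[0,0,0]],"travel":[[0,0,0],[0,0,0],[0,0,0],[0,0,0]],"fingers":[0,0,0,0]}'; python3 -m jog '{"angular":[[0,0,0],[0,0,0],[0,0,0],[0,0,0]],"travel":[[0,0,-4],[0,0,-8],[0,0,-11],[0,0,-11]],"fingers":[0,0,0,0]}'
python3 - <<'E'
from h import *
st();go(415,-308,150,90)
E
```

```text
clock: 24.8
eef_pos: [616.0, -98.0, 43.4]
tool_rot: [-3.141, 0.0, 1.82]
force: [0.4, -0.3, 0.8]
width: 85.1
clock: 25.3
eef_pos: [617.7, -98.6, 156.0]
tool_rot: [3.137, 0.002, 1.82]
force: [0.1, -0.4, -0.5]
width: 85.7
t 25.3 p [617.7 -98.6 156. ] rot [1.797e+02 1.000e-01 1.043e+02] F [ 0.1 -0.4 -0.5] w 85.7 q [-0.23  0.75  0.58  1.68 -0.51  0.87  0.82]
travel [-15.28 -24.82   0.52] angular [  0.1   0.3 -75.7] other -104.3
```

```bash
python3 -m jog '{"angular":[[0,0,-10],[0,0,-20],[0,0,-30],[0,0,-40],[0,0,-50]],"travel":[[-3,-4.9,0],[-6,-9.9,0],[-9.2,-15,0],[-12.3,-20,0.2],[-15.3,-24.8,0.5]],"fingers":[0,0,0,0,0]}';python3 -m jog '{"angular":[[0,0,-10],[0,0,-20],[0,0,-26],[0,0,-26]],"travel":[[0,0,0],[0,0,0],[0,0,0],[0,0,0]],"fingers":[0,0,0,0]}'
python3 - <<'E'
from h import *
st();go(415,-308,36,90)
m=camera_model("wrist");im=get_image("wrist");np.savez("w10.npz",mtx=m["mtx"],T=m["T"])
cv2.imwrite("pics/w10.png",cv2.resize(im[:,:,::-1],(784,588)))
E
```

```text
clock: 25.92
eef_pos: [411.6, -308.3, 147.6]
tool_rot: [3.141, -0.001, 2.699]
force: [-0.6, -0.8, -0.7]
width: 85.3
clock: 26.42
eef_pos: [412.9, -307.1, 147.7]
tool_rot: [3.14, -0.001, -3.138]
force: [-0.3, -0.3, -0.4]
width: 85.4
t 26.43 p [ 412.9 -307.1  147.7] rot [ 1.799e+02 -1.000e-01 -1.798e+02] F [-0.3 -0.3 -0.4] w 85.4 q [ 0.48  0.56  0.16  1.98 -0.14  0.61  2.3 ]
travel [-0.22 -0.11 11.17] angular [ 0.1 -0.1  0.2] other -179.7
```

View pics/w10.png

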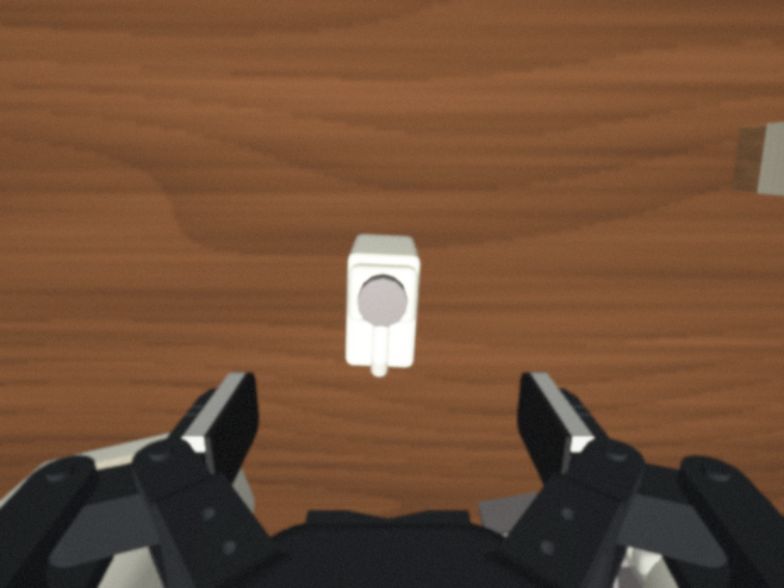

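Run:
```python
from h import *
m=dict(np.load("w10.npz"));f=lambda u,v,z:px2w(m,u/1.4,v/1.4,z)
P=np.array([f(u,v,66) for u,v in((349,257),(420,257),(414,367),(346,364))]);c=P.mean(0)
l=(P[0]-P[3]+P[1]-P[2])/2;s=(P[1]-P[0]+P[2]-P[3])/2
a=np.degrees(np.arctan2(l[1],l[0]));print(P,c,np.linalg.norm(s),np.linalg.norm(l),a,"cap",f(382,301,91))
go(c[0],c[1],36,a-90)
```

```text
[[ 387.64951236 -326.02313777]
 [ 387.52553217 -289.70632178]
 [ 449.48911103 -291.45774464]
 [ 447.77867102 -328.95789994]] [ 418.11070665 -309.03627603] 36.91700863012242 61.09131870515566 177.80194222696602 cap [ 403.15247808 -308.89978089]
travel [-0.52 -0.2  11.18] angular [ 0.1 -0.1  2.4] other -177.6
```

```bash
python3 -m jog '{"angular":[[0,0,2],[0,0,2],[0,0,2],[0,0,2],[0,0,2]],"travel":[[-0.5,-0.2,4],[-0.5,-0.2,8],[-0.5,-0.2,10.8],[-0.5,-0.2,11.2],[-0.5,-0.2,11.2]],"fingers":[0,0,0,0,0]}';  python3 -m jog '{"angular":[[0,0,0],[0,0,0],[0,0,0],[0,0,0],[0,0,0]],"travel":[[0,0,0],[0,0,0],[0,0,0],[0,0,0],[0,0,0]],"fingers":[1,1,1,1,1]}'; python3 -m jog '{"angular":[[0,0,0],[0,0,0],[0,0,0],[0,0,0],[0,0,0]],"travel":[[0,0,0],[0,0,-3],[0,0,-7],[0,0,-11],[0,0,-11]],"fingers":[1,1,1,1,1]}'
python3 - <<'E'
from h import *
st();go(635.5,-180.5,150,14)
E
```

```text
clock: 27.1
eef_pos: [418.6, -309.6, 36.8]
tool_rot: [-3.141, -0.0, 3.111]
force: [0.1, 0.4, 0.3]
width: 85.5
clock: 27.72
eef_pos: [419.0, -309.9, 37.5]
tool_rot: [-3.141, 0.001, 3.112]
force: [-0.4, 0.6, 6.0]
width: 37.0
clock: 28.35
eef_pos: [420.2, -310.7, 149.4]
tool_rot: [-3.138, 0.005, 3.112]
force: [0.1, -0.1, -2.9]
width: 37.0
t 28.35 p [ 420.2 -310.7  149.4] rot [-179.8    0.3  178.3] F [ 0.1 -0.1 -2.9] w 37.0 q [ 0.47  0.57  0.17  1.96 -0.16  0.62  2.28]
travel [-21.14  13.65   0.  ] angular [ 0.   0.4 74.3] other -105.7
```

```bash
python3 -m jog '{"angular":[[0,0,8],[0,0,17],[0,0,27],[0,0,37],[0,0,47]],"travel":[[-3,2,0],[-7.5,4.9,0],[-12,7.8,0],[-16.8,10.8,0],[-21.1,13.7,0]],"fingers":[1,1,1,1,1]}'; python3 -m jog '{"angular":[[0,0,10],[0,0,20],[0,0,27],[0,0,27],[0,0,27]],"travel":[[0,0,0],[0,0,0],[0,0,0],[0,0,0],[0,0,0]],"fingers":[1,1,1,1,1]}'
python3 - <<'E'
from h import *
st();go(635.5,-180.5,43,14)
m=camera_model("wrist");im=get_image("wrist");np.savez("w11.npz",mtx=m["mtx"],T=m["T"])
cv2.imwrite("pics/w11.png",cv2.resize(im[:,:,::-1],(784,588)))
E
```

```text
clock: 28.98
eef_pos: [634.2, -177.1, 144.8]
tool_rot: [-3.14, -0.002, 2.286]
force: [0.9, -0.9, -1.6]
width: 37.3
clock: 29.6
eef_pos: [633.0, -178.6, 145.7]
tool_rot: [-3.14, -0.001, 1.822]
force: [0.7, -0.5, -1.1]
width: 36.9
t 29.6 p [ 633.  -178.6  145.7] rot [-179.9   -0.   104.4] F [ 0.7 -0.5 -1.1] w 36.9 q [-0.09  0.8   0.57  1.58 -0.52  0.91  0.92]
travel [-0.26  0.21 10.27] angular [-0.1 -0.   0.4] other -179.6
```

View pics/w11.png

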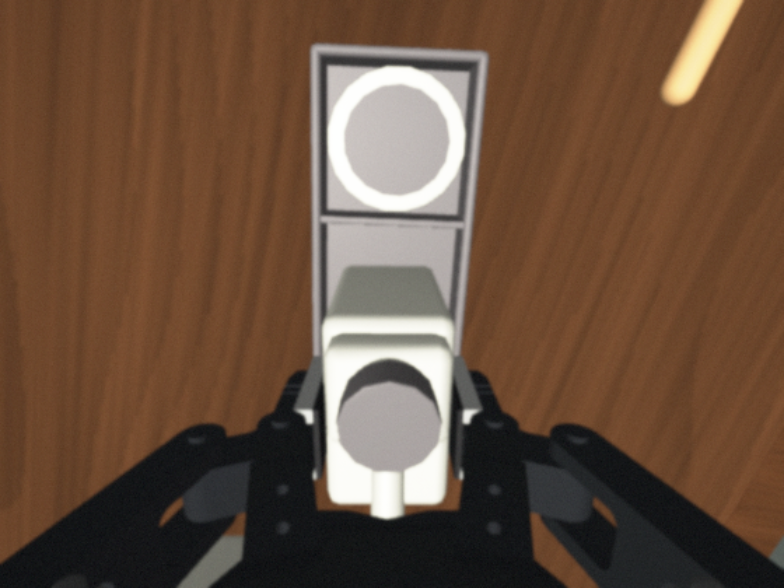

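Run:
```python
from h import *
m=dict(np.load("w11.npz"));f=lambda u,v,z:px2w(m,u/1.4,v/1.4,z)
a,b=f(318,219,36),f(466,226,36);x=(b-a)/np.linalg.norm(b-a);y=np.array([-x[1],x[0]])
print(np.degrees(np.arctan2(x[1],x[0])),"comp",(a+b)/2-43*y)
j=(f(345,267,108.2)+f(433,267,108.2))/2;ty=np.array([np.cos(np.radians(104.4)),np.sin(np.radians(104.4))])
j2=(f(323,320,174)+f(454,320,174))/2;print("jug",j-32*ty,j2-32*ty)
```

```text
11.727602368489697 comp [ 634.96787875 -180.95032594]
jug [ 634.44322133 -178.25621798] [ 633.94157239 -177.16287608]
```

```bash
python3 -m jog '{"angular":[[0,0,1.5],[0,0,1.5],[0,0,1.5],[0,0,1.5],[0,0,1.5]],"travel":[[-0.2,0.05,3.5],[-0.2,0.05,7.4],[-0.2,0.05,9.6],[-0.2,0.05,10.1],[-0.2,0.05,10.1]],"fingers":[1,1,1,1,1]}'; python3 -m jog '{"angular":[[0,0,0],[0,0,0]],"travel":[[0,0,0],[0,0,0]],"fingers":[1,1]}'
```

```text
clock: 30.28
eef_pos: [635.0, -181.1, 46.3]
tool_rot: [3.141, 0.001, 1.794]
force: [-0.3, 0.5, -1.1]
width: 36.8
clock: 30.52
eef_pos: [635.2, -180.8, 46.8]
tool_rot: [3.14, 0.001, 1.794]
force: [0.1, -0.1, -1.8]
width: 36.8
```

```bash
python3 -m jog '{"angular":[[0,0,0],[0,0,0],[0,0,0]],"travel":[[0,0,0.2],[0,0,0.4],[0,0,0.4]],"fingers":[1,1,1]}'; python3 -m jog '{"angular":[[0,0,0],[0,0,0]],"travel":[[0,0,0.12],[0,0,0.12]],"fingers":[1,1]}'
```

```text
clock: 30.9
eef_pos: [634.6, -180.5, 41.7]
tool_rot: [3.141, -0.0, 1.794]
force: [-0.7, 0.3, -0.6]
width: 37.1
clock: 31.15
eef_pos: [634.6, -180.5, 41.6]
tool_rot: [3.141, -0.0, 1.794]
force: [-2.9, 1.4, 8.2]
width: 37.2
```

Seated. I'll release, retreat and check from above.

```bash
python3 -m jog '{"angular":[[0,0,0],[0,0,0],[0,0,0],[0,0,0]],"travel":[[0,0,0],[0,0,0],[0,0,0],[0,0,0]],"fingers":[0,0,0,0]}'; python3 -m jog '{"angular":[[0,0,0],[0,0,0],[0,0,0],[0,0,0]],"travel":[[0,0,-4],[0,0,-8],[0,0,-12],[0,0,-12]],"fingers":[0,0,0,0]}'; python3 -m jog '{"angular":[[0,0,0],[0,0,0],[0,0,0],[0,0,0],[0,0,0]],"travel":[[-2,-5,-2],[-4,-10,-4],[-6,-15,-4],[-8,-20,-4],[-8,-20,-4]],"fingers":[0,0,0,0,0]}'
python3 - <<'E'
from h import *
st()
t=cv2.resize(get_image("top")[:,:,::-1],None,fx=2,fy=2)[200:500,200:760]; s=cv2.resize(get_image("side")[:,:,::-1],None,fx=2,fy=2)[300:600,300:860]
cv2.imwrite("pics/end.png",np.vstack([t,s]))
E
```

```text
clock: 31.65
eef_pos: [634.4, -180.6, 40.2]
tool_rot: [-3.141, -0.0, 1.794]
force: [-0.4, -0.4, 0.1]
width: 85.7
clock: 32.15
eef_pos: [636.6, -181.9, 164.0]
tool_rot: [3.136, 0.004, 1.794]
force: [0.5, 0.1, -0.3]
width: 85.3
clock: 32.78
eef_pos: [452.4, -306.0, 200.3]
tool_rot: [-3.139, 0.0, 1.786]
force: [1.5, -0.0, 0.3]
width: 85.3
t 32.77 p [ 452.4 -306.   200.3] rot [-179.8    0.   102.3] F [ 1.5 -0.   0.3] w 85.3 q [ 0.14  0.59  0.62  1.85 -0.45  0.84  1.2 ]
```

View pics/end.png

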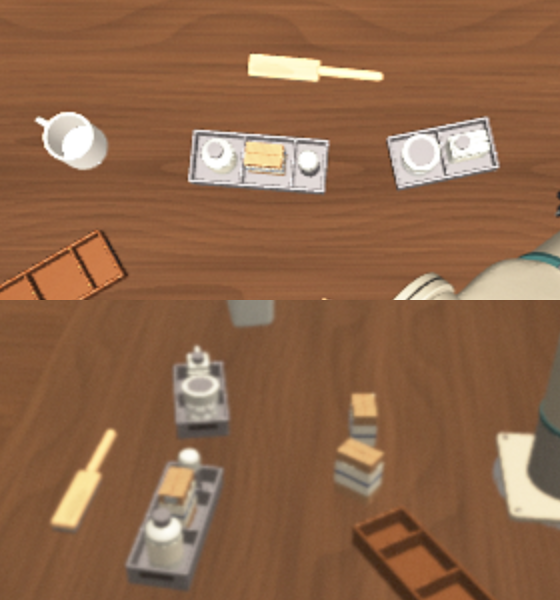

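All five things stand upright in their compartments, the trays lie flat, and the bystanders are where they were.

```bash
python3 -m jog '{"angular":[[0,0,0],[0,0,0],[0,0,0]],"travel":[[0,0,0],[0,0,0],[0,0,0]],"fingers":[0,0,0]}'; python3 -c "
from cell import *
print(finish_job())"
```

```text
clock: 33.25
eef_pos: [457.7, -302.4, 200.2]
tool_rot: [-3.141, -0.0, 1.796]
force: [-0.2, -0.4, 0.1]
width: 85.6
the job is handed in; nothing more can be done
None
```

Both wash kits are made up and the job is handed in at about 33 s of the 120 s. The system reports no verdict.

- **Long tray (whites kit):** the bleach bottle is in the end wide compartment (y = +70 mm). The carton that started farthest to the robot's right is in the middle one, and the stain stick is in the narrow one.
- **Short tray (coloureds kit):** the pod tub is in one compartment and the softener jug in the other.

**Placing:** each thing was lowered until the wrist force showed it on the tray floor, and only then released. The highest of those readings was about 14 N.

**Last checks:** the final top and side pictures show all five things upright inside their compartments and both trays flat. The mug and lint brush look unmoved, and the gripper is open and clear of everything. The refill jug is barely in the final picture; nothing was seen or felt touching it.

**Disagreements:**
- My first readings of the bleach bottle and stick positions from the top picture were about 8–13 mm off the wrist camera in y. I took values near the wrist camera's, and the grasps held.
- The short tray's angle read 12–15° depending on the view, within what the fit allows.
- I did not measure final positions numerically beyond the pictures and the contact heights.

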